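# Put the coral workbench back in order

## Task

Three things on this jewellery bench stand in one another's places: swap them round so that the squat jar stands on the scale's pan, the polish bottle in the square drip tray and the white coral casting on the round stand, each upright and in the middle of its place. The cork mat is free for parking one of them meanwhile. Do not tip any of them over, and leave the pot, the lighter and the blue coral offcut where they are.

Things in the scene. Friction and masses are not known exactly. Their poses are not given: they have to be found in the camera images.
- bottle: Small polish bottle, one of the three to move, 92 mm tall: square amber glass body 36 x 36 mm and 42 mm high, brass collar 22 mm across up to 48 mm, then a round white cap 19 mm in diameter from 48 to 92 mm. About 0.11 kg. It starts on the round stand. Origin: centre of the underside; z up. It can be picked by the cap.
- jar: Squat round jar with a screw lid, one of the three to move: 50 mm in diameter and 56 mm tall, grey with a white lid (lid from 40 to 56 mm). About 0.12 kg. It starts in the drip tray. Origin: centre of the underside; z up.
- coral: White plaster casting of a flat fan coral, one of the three to move, 88 mm tall, about 0.10 kg, starting on the scale. Round foot 50 mm in diameter, 10 mm high. The fan spreads 42 mm either way along its own x and is thin along its y: in the middle a flat-sided trunk, 20 mm thick (y) and 26 mm wide (x), from 10 to 80 mm high, to be pinched across y. Origin: centre of the underside; z up.
- scale: Bench scale, fixed; the jar's place. Black base 150 mm (along its x) x 110 mm x 26 mm high, with a square steel weighing pan 96 x 96 mm, its top 34 mm above the bench (fixed, does not sink), and a green display on the base at the pan's -x side. Origin: below the centre of the pan, at bench height; z up.
- stand: Round dark steel stand, fixed, does not turn; the coral casting's place: a flat disc 104 mm in diameter on a short column, its top 55 mm above the bench. Origin: on its axis, at bench height; z up.
- tray: Square aluminium drip tray, fixed; the polish bottle's place: 120 x 120 mm outside, 112 x 112 mm inside, inner floor 4 mm above the bench, rim 4 mm thick and 12 mm above the bench. Origin: centre, at bench height; z up.
- mat: Square cork mat 110 x 110 mm and 4 mm thick, fixed, empty at the start: the free spot for parking one thing. Origin: centre, at bench height (its top is 4 mm above); z up.
- pot: Bystander: small open terracotta pot, loose, 68 mm across the rim, 65 mm tall, standing between the places. Origin: centre of the underside.
- marker: Bystander: orange pocket lighter lying flat, loose, 97 mm long, 22 mm wide, 14 mm high. Origin: under the centre of the orange part, long axis along its x.
- offcut: Bystander: lumpy piece of blue coral, loose, about 72 x 60 mm and 44 mm high. Origin: centre of the underside.
Mind the look-alikes: they are no part of the job. Of the things shaped like the bottle, the amber one is meant.

How it is judged:
At the end, for the whole second after the job is handed in: The jar stands on the scale's pan, the bottle on the tray's floor and the coral casting on the stand's disc, each within 15 mm of the centre of its place (horizontally), resting on that surface (height within 5 mm), upright within 0.1 rad, released and at rest (below 0.02 m/s) (horizontal distance between jar and scale below 0.015 m and z of jar in the frame of scale between 0.029 and 0.039 m and angle between each of jar, bottle, coral's own z axis and vertical below 0.1 rad and linear speed of each of jar, bottle, coral below 0.02 m/s and horizontal distance between bottle and tray below 0.015 m and z of bottle in the frame of tray between -0.001 and 0.009 m and horizontal distance between coral and stand below 0.015 m and z of coral in the frame of stand between 0.05 and 0.06 m); the robot touches nothing.
It fails at once if the polish bottle, the jar or the coral casting is tipped over (leans more than 40 degrees) (angle between any of jar, bottle, coral's own z axis and vertical above 0.7 rad).
It fails at once if the terracotta pot is shoved more than 30 mm or knocked over (distance of pot from where it was at the start of the episode above 0.03 m or angle between pot's own z axis and vertical above 0.5 rad).
It fails at once if the orange lighter is shoved more than 30 mm or knocked over (distance of marker from where it was at the start of the episode above 0.03 m or angle between marker's own z axis and vertical above 0.5 rad).
It fails at once if the blue coral offcut is shoved more than 30 mm or knocked over (distance of offcut from where it was at the start of the episode above 0.03 m or angle between offcut's own z axis and vertical above 0.5 rad).
It also fails if it takes over 112 s, if anything falls off the work surface, if the arm or the gripper's body presses on something with over 40 N, if the wrist force passes 120 N, or if a joint passes its speed limit or range.

## Robot

A 6-joint arm with a two-finger parallel gripper is mounted at the origin on the work surface. World frame = base frame: x ahead of the robot, y to its left, z up, the work surface at z = 0. Lengths are in m, angles in rad, forces in N, time in s.
With the tool pointing down it reaches from about 0.375 to 0.9 m from the base axis. Payload 3.1 kg.
Tool frame: the origin (TCP) lies midway between the tips of the shut fingers; the grasp point (between the pads) lies robot.grip_depth behind it (robot.grip_depth is the distance from the TCP to the grasp point, in m); z points along the fingers, y is the line along which they close (so a half turn about z gives the same grasp; the last joint's range is limited). The gripper opens to 87 mm and grips with 3 to 60 N. Pads are 19 mm wide; open, the fingers measure 117 mm over their backs; the gripper's body (75 mm by 190 mm) begins 51 mm behind the grasp point.
Start: joints at [-0.178, 0.527, 1.433, -0, 1.181, -0.178], TCP at [0.625, 0, 0.223] pointing down, gripper open.
Joint ranges: [-3.08, 3.08], [-0.75, 2.2], [0.22, 2.44], [-1.43, 4.57], [0, 2.65], [-2.85, 2.85]. Speed limits (rad/s): [2.79, 2.79, 3.14, 3.14, 3.14, 3.14].

## Interface

Orientations are given as a unit quaternion [x, y, z, w].
In Python, from rig import robot gives the robot as it stands.
- The arm moves only by the tool creep_tool, called after ">>>" as name(argument=value, ...) on one line, values as JSON. Schema: {"type":"object","properties":{"increments":{"type":"array","items":{"type":"array","items":{"type":"number"},"minItems":4,"maxItems":4},"minItems":1,"maxItems":20},"aperture":{"type":"number"},"clamp_n":{"type":"number"},"only":{"type":"string"},"quiet":{"type":"boolean"},"lines":{"type":"string"}},"required":["increments"],"additionalProperties":false}. increments is a list of rows, 1 to 20 of them, each of 4 numbers: dx, dy, dz in m, then a turn about the tool's z in rad; each row shifts and turns the commanded pose from where the row before left it, along the tool's axes as they then stand; what a row does not reach is not made up. A row lasts 1/12 s, in which the tool goes at most 0.0417 m and 0.125 rad, less where a joint would pass 70% of its speed; a pose out of reach is approached as far as the arm can. aperture is the finger opening in m, set as the call begins (left out keeps the last). The fingers move at their own pace and stop on an object; clamp_n is the grip in N (left out, the last holds). Time passes only in rows, so rows that do not move let the fingers close. The tool returns the time, the measured TCP pose, the force, the opening and the grip force at its end. only (a regular expression) keeps the lines of the reply that match it, lines (a string "A,B") keeps lines A to B, and quiet returns only ok. Input that does not fit is refused with a message, and nothing moves.
- robot.get_obs(): the state, without advancing time (a new reading comes with each control period).
- robot.camera(name): name is "scene" or "side" or "wrist"; returns a dict with "img" (384x512x3 uint8, red, green, blue), "fx", "fy", "cx", "cy" (pixels), "xyz" and "attitude" of the camera in the world. Camera axes: x right, y down, z forward; pixel columns grow to the right and rows downward; lengths in m; the calibration is good to about 2 mm. A picture is of the moment at which its call begins. There is no depth.
- robot.hand_in(): hands the job in; it is judged then, once.
The state is a dict: "time": time; "q": joint angles; "joint_velocities": joint speeds; "joint_torque": joint torques, N m; "position": TCP position; "tool_rot": TCP orientation; "ft_force": force on the tool from outside, world axes, zero at the start; "moment": the same for the moment, N m; "grip_width": finger opening in m; "grip_force": force on a finger pad.
Only numpy, scipy, OpenCV 4.12 (cv2) and the standard library are available. Lean on these libraries where they do the work, as an engineer would, in place of code of your own. Each camera call takes 0.05 s, during which the arm holds its last target. There are 200 camera calls.

## Working session

There is one attempt and no reset: what is moved stays moved. The work goes in short steps, Python scripts to look and compute and a tool call to move; the robot and the scene stay as the last step left them, time stands still between calls to the robot, and variables do not carry over. Pictures are saved under pics/ and viewed, at most 14 in all, crops included, and the job is handed in when it is done.

```bash
mkdir -p pics; ls
```

Run:
```python
from rig import robot
import cv2,json
for n in("scene","side"):
    c=robot.camera(n); cv2.imwrite(f"pics/{n}0.png",c["img"][:,:,::-1]); print(n,{k:v for k,v in c.items() if k!="img"})
o=robot.get_obs(); print(o["position"],o["tool_rot"],o["grip_width"],robot.grip_depth,o["time"])
```

```text
pics
scene {'fx': 465.431572214442, 'fy': 465.431572214442, 'cx': 258.07954371552773, 'cy': 191.35480644288734, 'xyz': array([ 1.35191731, -0.55171105,  0.75024061]), 'attitude': array([ 0.77992795,  0.42857251, -0.20976269, -0.40501557])}
side {'fx': 386.4728921569769, 'fy': 386.4728921569769, 'cx': 252.25111797292735, 'cy': 193.00090722711803, 'xyz': array([0.40493144, 0.80003048, 0.63436741]), 'attitude': array([-0.09262715,  0.88191326, -0.4606461 ,  0.03813645])}
[6.24327691e-01 1.49920345e-04 2.21661670e-01] [ 7.07116111e-01  7.07096761e-01 -5.61139581e-04 -8.12736808e-04] 0.08759288631267355 0.0187 0.1
```

View pics/scene0.png

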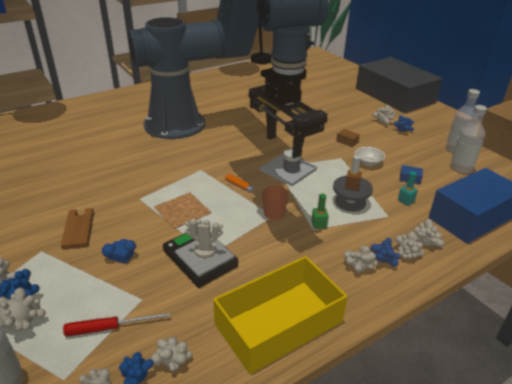

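View pics/side0.png

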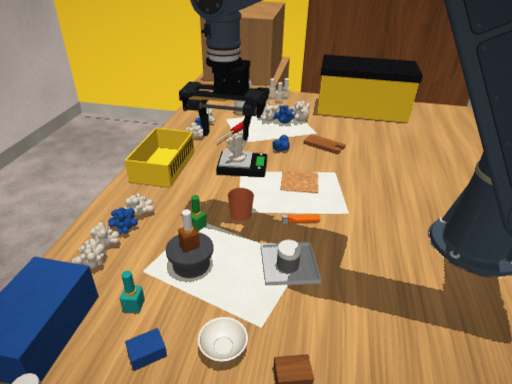

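The scene view shows these candidates:
- **Bottles:** amber at scene (353,182), on the stand. Green at (320,212) and teal at (408,190) are look-alikes.
- **White corals:** the one on the scale at (207,236). The lumps at (360,260), (425,237), (172,352) and (20,310) are look-alikes.
- **White-lidded jar:** at (291,162) in the tray. The white bowl at (369,157) is not it.

I choose the amber bottle, the coral on the scale and the jar in the tray, and will check them in close crops.

Create h.py:
```python
import numpy as np, cv2
from scipy.spatial.transform import Rotation as R
from rig import robot
def ray(c,u,v):
    d=R.from_quat(c["attitude"]).apply([(u-c["cx"])/c["fx"],(v-c["cy"])/c["fy"],1]); return np.array(c["xyz"]),d
def onz(c,u,v,z):
    p,d=ray(c,u,v); return (p+d*(z-p[2])/d[2])
def proj(c,P):
    q=R.from_quat(c["attitude"]).inv().apply(np.array(P)-c["xyz"]); return np.array([c["fx"]*q[0]/q[2]+c["cx"],c["fy"]*q[1]/q[2]+c["cy"]])
def tri(c1,a,c2,b):
    A=np.zeros((3,3));y=np.zeros(3)
    for c,(u,v) in((c1,a),(c2,b)):
        p,d=ray(c,u,v); d/=np.linalg.norm(d); M=np.eye(3)-np.outer(d,d); A+=M; y+=M@p
    return np.linalg.solve(A,y)
```

Run:
```python
import cv2
a=cv2.imread("pics/side0.png")[130:280,150:350]; cv2.imwrite("pics/sidec.png",cv2.resize(a,None,fx=4,fy=4,interpolation=cv2.INTER_CUBIC))
a=cv2.imread("pics/scene0.png")[142:292,150:390]; cv2.imwrite("pics/scenec.png",cv2.resize(a,None,fx=10/3,fy=10/3,interpolation=cv2.INTER_CUBIC))
```

```text
(no output)
```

View pics/sidec.png

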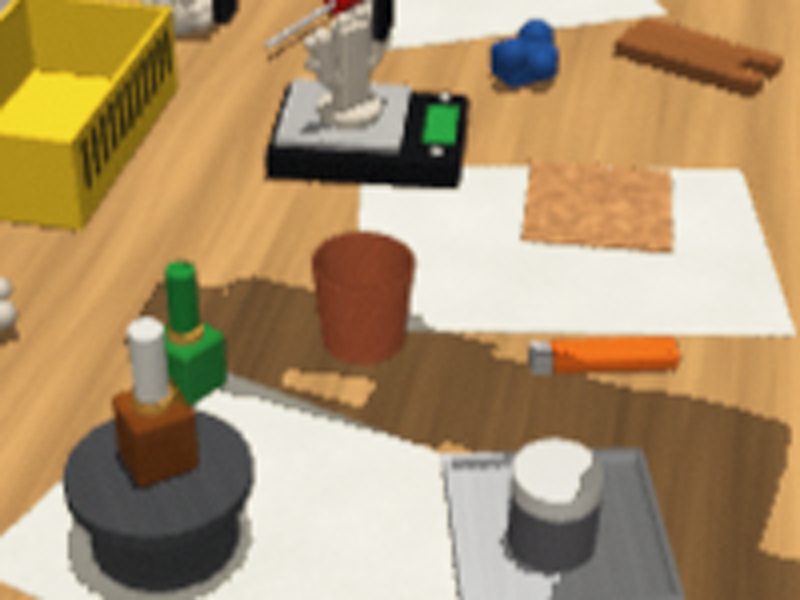

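View pics/scenec.png

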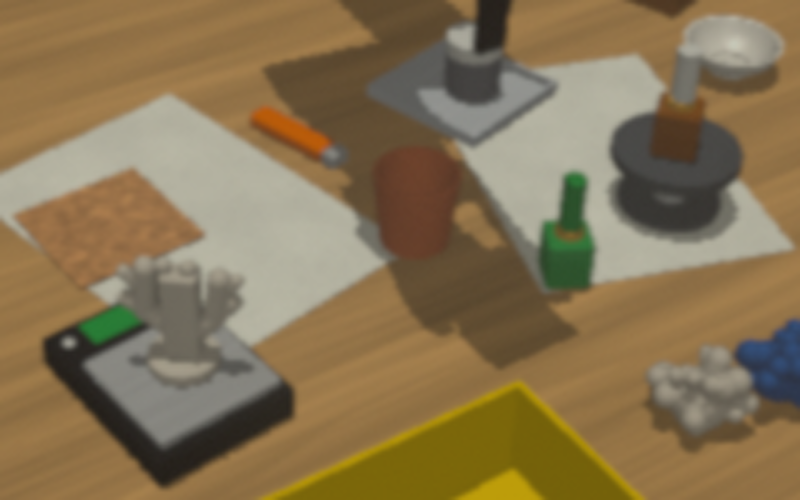

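The close crops confirm the choices: amber bottle at side (187,220), white-lidded jar at (289,250), and fan coral on the pan at (237,150). The green bottle stands close behind the stand at (199,215).

Run:
```python
from h import *
np.set_printoptions(precision=4,suppress=True)
S=robot.camera("side");C=robot.camera("scene")
s=lambda x,y:(x/4+150-.4,y/4+130-.4)
c=lambda x,y:(x*.3+150-.35,y*.3+142-.35)
def both(n,a,b,z):
    print(n,"side",onz(S,*s(*a),z)[:2] if a else'',"scene",onz(C,*c(*b),z)[:2] if b else'',"tri",tri(S,s(*a),C,c(*b)) if a and b else'')
both("stand",(158.5,468),(676,149),.055)
both("cap",(146,327),(690,48),.147)
both("jarlid",(556,470),(474,37),.06)
both("foot top",(350,108),(184,360),.044)
both("potrim",(363,258),(417,166),.065)
both("greencap",(181,268),(574,178),.092)
both("lighter L",(530,355),(345,155),.007);both("lighter R",(680,352),(253,115),.007)
both("offcut",(525,52),None,.02)
for n,l,z in(("mat",[(528,163),(671,170),(673,250),(522,240)],.004),("pan",[(287,82),(411,88),(403,152),(275,146)],.034),("tray",[(443,452),(642,448),(684,608),(457,608)],.012)):
    p=np.array([onz(S,*s(*q),z)[:2] for q in l]);print(n,"side",p.tolist(),p.mean(0))
for n,l,z in(("mat",[(14,216),(132,169),(205,235),(83,289)],.004),("pan",[(82,366),(163,447),(280,376),(197,300)],.034),("tray",[(366,88),(474,138),(557,88),(462,42)],.012)):
    p=np.array([onz(C,*c(*q),z)[:2] for q in l]);print(n,"scene",p.tolist(),p.mean(0))
both("display",(441,125),(108,325),.027)
both("fantipL",None,(122,270),.11);both("fantipR",None,(240,280),.11)
w=robot.camera("wrist");cv2.imwrite("pics/w0.png",w["img"][:,:,::-1]);print(w["xyz"],R.from_quat(w["attitude"]).as_matrix(),w["fx"])
```

```text
stand side [0.6526 0.2154] scene [0.6589 0.2094] tri [0.6547 0.2127 0.0517]
cap side [0.6541 0.2094] scene [0.6571 0.2081] tri [0.6551 0.209  0.1461]
jarlid side [0.4405 0.1752] scene [0.4459 0.1692] tri [0.4411 0.1724 0.0569]
foot top side [ 0.6466 -0.2115] scene [ 0.6597 -0.2253] tri [ 0.6505 -0.2222  0.0365]
potrim side [0.5854 0.0109] scene [0.5828 0.0144] tri [0.5848 0.0131 0.0666]
greencap side [0.6812 0.083 ] scene [0.6846 0.0805] tri [0.6824 0.0817 0.0906]
lighter L side [0.4737 0.013 ] scene [0.4738 0.0202] tri [0.4746 0.0181 0.0096]
lighter R side [ 0.3784 -0.0118] scene [ 0.3827 -0.0153] tri [ 0.3788 -0.0137  0.0048]
offcut side [ 0.533  -0.3811] scene  tri 
mat side [[0.5081698827506432, -0.2277928243829227], [0.3983019346630602, -0.2428027078597813], [0.3900203496877131, -0.1331359021508498], [0.4977996602952286, -0.12135651563381833]] [ 0.4486 -0.1813]
pan side [[0.7095957300393798, -0.2580766790580836], [0.6105715165609042, -0.27132979197964346], [0.5968131207428873, -0.1731485463622442], [0.6921943417315632, -0.15975557034438725]] [ 0.6523 -0.2156]
tray side [[0.51113
[... 380 characters left out ...]
]
pan scene [[0.6193597024269913, -0.28103265096563396], [0.7138045835397495, -0.2690701041649912], [0.6971364857697316, -0.1738264666036894], [0.6000833077893624, -0.1842190316532928]] [ 0.6576 -0.227 ]
tray scene [[0.40372806034498443, 0.08658841084134761], [0.5152352998248932, 0.12185804951612333], [0.49095771213132344, 0.23040019796286781], [0.38438079906039346, 0.20458535287342616]] [0.4486 0.1609]
display side [ 0.5784 -0.2309] scene [ 0.5838 -0.2457] tri [ 0.5793 -0.2429  0.0211]
fantipL side  scene [ 0.6285 -0.2502] tri 
fantipR side  scene [ 0.677  -0.1907] tri 
[0.6251 0.0657 0.3852] [[ 1.      0.0002 -0.0004]
 [ 0.0001 -0.9696 -0.2447]
 [-0.0004  0.2447 -0.9696]] 266.5326659445306
```

View pics/w0.png

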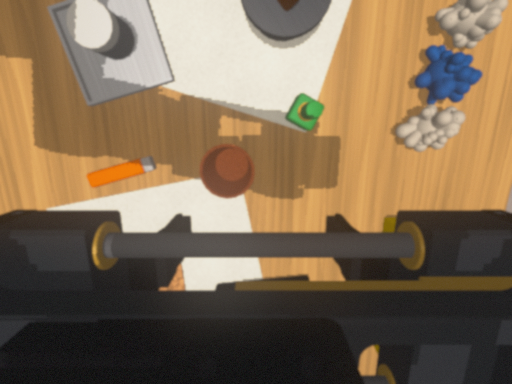

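The wrist view shows the tray (110,50), jar lid (93,25), stand (287,10), green bottle (305,110) and pot (228,170). I'll move a little so the tray and stand are fully in view.

>>> creep_tool(increments=[[0.025,-0.02,0,0],[0.025,-0.02,0,0],[0.025,-0.02,0,0],[0.025,-0.02,0,0],[0,0,0,0],[0,0,0,0]])

```text
time: 0.75
position: [0.5438, 0.1013, 0.2227]
tool_rot: [0.706, 0.708, -0.0, -0.0]
ft_force: [0.4, -0.5, -0.4]
grip_width: 0.0872
grip_force: 0.0
```

Run:
```python
from h import *
w=robot.camera("wrist");cv2.imwrite("pics/w1.png",w["img"][:,:,::-1]);np.savez("w1.npz",**w);print(w["xyz"])
```

```text
[0.54397641 0.1670153  0.3859063 ]
```

View pics/w1.png

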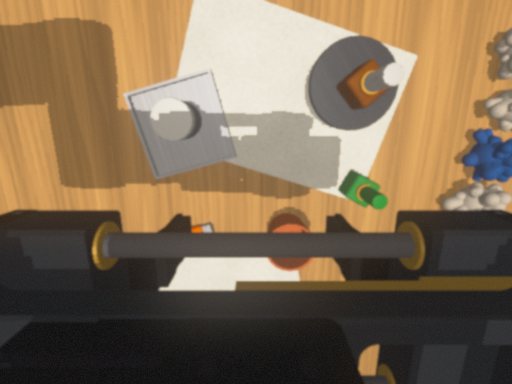

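The wrist view gives these pixels: tray corners (125,95), (211,71), (236,155), (157,178); jar lid about (172,119); stand disc about (353,83); cap top about (392,75). Masks will refine them.

Run:
```python
from h import *
np.set_printoptions(precision=4,suppress=True)
w=dict(np.load("w1.npz"));im=w["img"];hsv=cv2.cvtColor(im,cv2.COLOR_RGB2HSV)
for n,u,v,z in(("stand",353,83,.055),("cap",392,75,.147),("lid",172,119,.06)):print(n,onz(w,u,v,z))
p=np.array([onz(w,u,v,.012) for u,v in((125,95),(211,71),(236,155),(157,178))]);print("tray",p[:,:2].tolist(),p.mean(0))
def ell(m,n,z):
    m=cv2.morphologyEx(m.astype(np.uint8),cv2.MORPH_OPEN,np.ones((3,3)))
    c=max(cv2.findContours(m,0,1)[0],key=cv2.contourArea);e=cv2.fitEllipse(cv2.convexHull(c));print(n,e,onz(w,*e[0],z))
V=im.max(2).astype(int);m=np.zeros(V.shape,bool);m[30:135,300:405]=V[30:135,300:405]<95;ell(m,"stand",.055)
m=np.zeros(V.shape,bool);m[60:92,378:410]=(hsv[60:92,378:410,1]<40)&(V[60:92,378:410]>130);ell(m,"cap",.147)
print(V[119,140:215:4],V[90:150:4,172])
```

```text
stand [0.6541 0.2134 0.055 ]
cap [0.6554 0.2069 0.147 ]
lid [0.4424 0.1724 0.06  ]
tray [[0.36749448725142564, 0.20372674830158524], [0.48268175175621536, 0.23351838439436773], [0.5132411652927109, 0.12482912054620698], [0.39980477485188914, 0.09174610575249952]] [0.4408 0.1635 0.012 ]
stand ((348.6390380859375, 94.08889770507812), (15.848490715026855, 34.90674591064453), 147.7687530517578) [0.6501 0.2013 0.055 ]
cap ((396.0347900390625, 73.76717376708984), (26.47923469543457, 36.37718200683594), 18.044218063354492) [0.6587 0.2078 0.147 ]
[135 137 141 171 219 164 161 162 162 162 163 165 164 137  90  94 143 143
 144] [217 216 227 238 237 223 165 164 162 161 161 161 161 136 137]
```

Everything agrees within about 2 mm: jar (0.442,0.172), stand (0.654,0.2125), cap (0.655,0.208), tray (0.441,0.1645). Next, the jar.

>>> creep_tool(increments=[[0.018,-0.025,0,0],[0.018,-0.026,0,0],[0.018,-0.026,0,0],[0.017,-0.025,0,0],[0,0,0.03,0],[0,0,0.03,0],[0,0,0.03,0],[0,0,0.03,0],[0,0,0.02,0],[0,0,0,0],[0,0,0,0]], aperture=0.087, clamp_n=20)

```text
time: 1.72
position: [0.4437, 0.1703, 0.0818]
tool_rot: [0.708, 0.707, -0.001, -0.0]
ft_force: [0.1, 1.0, -1.0]
grip_width: 0.0876
grip_force: 0.0
```

>>> creep_tool(increments=[[0,-0.001,0.02,0],[0,0,0.02,0],[0,0,0.011,0],[0,0,0,0],[0,0,0,0]])

```text
time: 2.13
position: [0.4434, 0.1709, 0.0325]
tool_rot: [0.707, 0.707, 0.001, 0.001]
ft_force: [0.2, -0.1, 0.4]
grip_width: 0.0871
grip_force: 0.0
```

>>> creep_tool(increments=[[0,0,0,0],[0,0,0,0],[0,0,0,0],[0,0,0,0],[0,0,0,0],[0,0,0,0],[0,0,0,0],[0,0,0,0]], aperture=0.03, clamp_n=25)

```text
time: 2.8
position: [0.4417, 0.171, 0.0317]
tool_rot: [0.707, 0.707, -0.0, -0.0]
ft_force: [-1.7, 0.3, 3.2]
grip_width: 0.0498
grip_force: 25.0
```

>>> creep_tool(increments=[[0,0,-0.02,0],[0,0,-0.03,0],[0,0,-0.03,0],[-0.01,0,-0.02,0],[-0.02,0.001,0,0],[-0.03,0.001,0,0],[-0.03,0.001,0,0],[-0.03,0.001,0,0],[-0.03,0.001,0,0],[-0.03,0.001,0,0],[-0.03,0.001,0,0],[-0.03,0.001,0,0],[-0.03,0.001,0,0],[-0.03,0.001,0,0],[-0.03,0,0,0],[-0.018,0,0,0],[-0.006,0,0,0],[0,0,0,0],[0,0,0,0],[0,0,0,0]])

```text
time: 4.47
position: [0.4512, -0.1812, 0.1313]
tool_rot: [0.707, 0.707, -0.0, -0.001]
ft_force: [0.0, -0.2, -1.1]
grip_width: 0.0495
grip_force: 25.0
```

>>> creep_tool(increments=[[0,0,0.03,0],[0,0,0.03,0],[0,0,0.02,0],[0,0,0.01,0],[0,0,0.005,0],[0,0,0.003,0],[0,0,0.001,0],[0,0,0,0],[0,0,0,0]])

```text
time: 5.22
position: [0.4526, -0.1833, 0.0334]
tool_rot: [0.707, 0.707, 0.0, 0.001]
ft_force: [0.2, -0.4, -0.2]
grip_width: 0.0496
grip_force: 25.0
```

>>> creep_tool(increments=[[0,0,0,0],[0,0,0,0],[0,0,0,0],[0,0,0,0],[0,0,0,0],[0,0,-0.02,0],[0,0,-0.03,0],[0,0,-0.035,0],[0,0,-0.035,0],[0,0,-0.035,0],[0,0,-0.035,0],[0,0,0,0],[0,0,0,0]], aperture=0.087)

```text
time: 6.3
position: [0.4531, -0.1837, 0.2247]
tool_rot: [0.707, 0.707, 0.0, 0.003]
ft_force: [-0.0, -0.3, 0.7]
grip_width: 0.0866
grip_force: 0.0
```

>>> creep_tool(increments=[[0.03,0.015,0,0],[0.03,0.015,0,0],[0.03,0.016,0,0],[0.03,0.016,0,0],[0.03,0.016,0,0],[0.03,0.016,0,0],[0.03,0.016,0,0],[0.03,0.016,0,0],[0.03,0.016,0,0],[0.03,0.016,0,0],[0.03,0.016,0,0],[0.03,0.015,0,0],[0.031,0.013,0,0],[0,0,0,0],[0,0,0,0],[0,0,0,0]])

```text
time: 7.63
position: [0.6525, 0.2074, 0.2202]
tool_rot: [0.707, 0.707, -0.002, -0.001]
ft_force: [0.4, -0.2, -1.4]
grip_width: 0.087
grip_force: 0.0
```

```bash
python3 -c "
from h import *
c=robot.camera('side');cv2.imwrite('pics/s2.png',cv2.resize(c['img'][120:300,100:340,::-1],None,fx=3,fy=3,interpolation=2))"
```

```text
(no output)
```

View pics/s2.png

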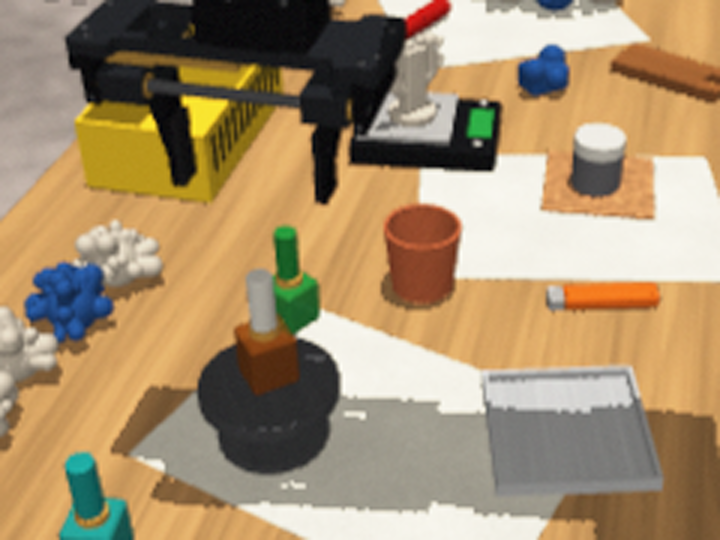

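The jar is parked upright on the mat (crop 598,160), and the gripper stands over the amber bottle (crop 265,330). Descending now.

>>> creep_tool(increments=[[0,0.001,0.03,0],[0,0,0.03,0],[0,0,0.025,0],[0,0,0.018,0],[0,0,0.008,0],[0,0,0,0],[0,0,0,0]])

```text
time: 8.27
position: [0.6551, 0.2071, 0.1119]
tool_rot: [0.708, 0.707, -0.0, 0.0]
ft_force: [0.7, 0.3, 0.8]
grip_width: 0.0867
grip_force: 0.0
```

>>> creep_tool(increments=[[0,0,0,0],[0,0,0,0],[0,0,0,0],[0,0,0,0],[0,0,0,0],[0,0,0,0],[0,0,0,0],[0,0,0,0],[0,0,0,0],[0,0,0,0],[0,0,0,0],[0,0,0,0]], aperture=0.005, clamp_n=25)

```text
time: 9.27
position: [0.655, 0.2081, 0.1114]
tool_rot: [0.707, 0.707, 0.0, 0.0]
ft_force: [-0.0, 0.2, -1.0]
grip_width: 0.0183
grip_force: 25.0
```

>>> creep_tool(increments=[[0,0,-0.015,0],[0,0,-0.02,0],[0,0,-0.015,0],[-0.002,-0.01,0,0],[-0.004,-0.02,0,0],[-0.005,-0.025,0,0],[-0.006,-0.03,0,0],[-0.006,-0.03,0,0],[-0.006,-0.03,0,0],[-0.006,-0.03,0,0],[-0.005,-0.022,0,0],[-0.003,-0.012,0,0],[0,-0.005,0,0],[0,0,0,0],[0,0,0,0],[0,0,0,0]])

```text
time: 10.6
position: [0.4429, 0.1653, 0.1618]
tool_rot: [0.707, 0.707, 0.001, 0.001]
ft_force: [0.1, 0.1, -1.6]
grip_width: 0.0178
grip_force: 25.0
```

>>> creep_tool(increments=[[-0.001,-0.001,0.025,0],[0,0,0.03,0],[0,0,0.025,0],[0,0,0.012,0],[0,0,0.005,0],[0,0,0.003,0],[0,0,0.001,0],[0,0,0.001,0],[0,0,0,0],[0,0,0,0]])

```text
time: 11.43
position: [0.4409, 0.1642, 0.0604]
tool_rot: [0.707, 0.707, 0.001, 0.001]
ft_force: [0.1, -0.0, -0.4]
grip_width: 0.0186
grip_force: 25.0
```

>>> creep_tool(increments=[[0,0,0.001,0],[0,0,0,0],[0,0,0,0]])

```text
time: 11.68
position: [0.4413, 0.1642, 0.0602]
tool_rot: [0.707, 0.707, 0.001, 0.001]
ft_force: [-0.6, 0.5, 9.1]
grip_width: 0.0183
grip_force: 25.0
```

>>> creep_tool(increments=[[0,0,0,0],[0,0,0,0],[0,0,0,0],[0,0,0,0],[0,0,0,0],[0,0,-0.02,0],[0,0,-0.03,0],[0,0,-0.03,0],[0,0,-0.03,0],[0,0,-0.03,0],[0,0,-0.025,0],[0,0,0,0]], aperture=0.087)

```text
time: 12.68
position: [0.443, 0.1646, 0.2281]
tool_rot: [0.707, 0.707, 0.004, 0.003]
ft_force: [0.7, 0.7, 0.4]
grip_width: 0.0853
grip_force: 0.0
```

>>> creep_tool(increments=[[-0.03,0.013,0,0],[-0.03,0.013,0,0],[-0.03,0.013,0,0],[-0.03,0.013,0,0],[-0.03,0.013,0,0],[-0.03,0.013,0,0],[-0.03,0.013,0,0],[-0.03,0.013,0,0],[-0.03,0.013,0,0],[-0.03,0.013,0,0],[-0.03,0.013,0,0],[-0.03,0.013,0,0],[-0.03,0.013,0,0],[-0.03,0.013,0,0],[-0.02,0.013,0,0],[0,0,0,0],[0,0,0,0],[0,0,0,0]])

```text
time: 14.18
position: [0.6339, -0.2749, 0.222]
tool_rot: [0.707, 0.707, -0.0, -0.002]
ft_force: [0.0, 0.9, 1.1]
grip_width: 0.0868
grip_force: 0.0
```

Run:
```python
from h import *
w=robot.camera("wrist");cv2.imwrite("pics/w2.png",w["img"][:,:,::-1]);np.savez("w2.npz",**w)
a=cv2.resize(w["img"][40:210,130:360,::-1],None,fx=3.4,fy=3.4,interpolation=2);cv2.imwrite("pics/w2c.png",a)
```

```text
(no output)
```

View pics/w2.png

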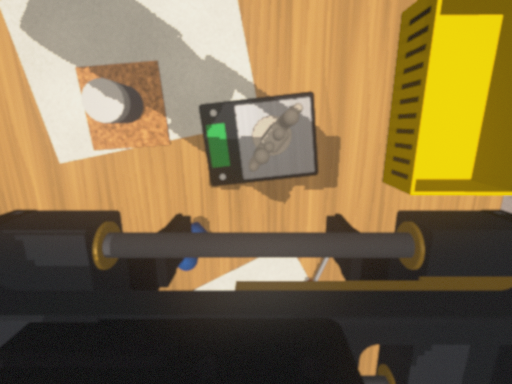

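View pics/w2c.png

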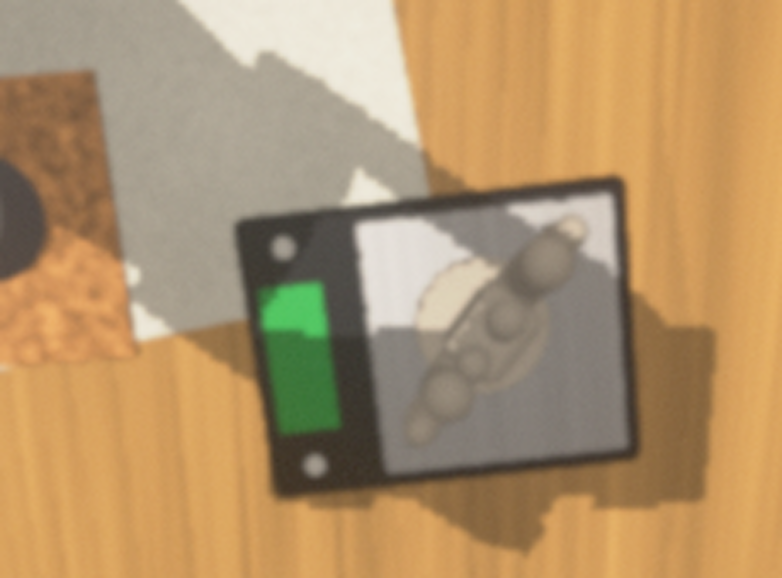

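The coral's fan runs from crop (422,428) to (572,228), with its foot at about (483,323). The pan corners are (355,222), (615,190), (632,452) and (382,475). The jar lid is at picture (106,101).

Run:
```python
from h import *
np.set_printoptions(precision=4,suppress=True)
w=dict(np.load("w2.npz"));k=lambda x,y:(130+x/3.4-.35,40+y/3.4-.35)
print("foot",onz(w,*k(483,323),.044)); p=np.array([onz(w,*k(*q),.034) for q in((355,222),(615,190),(632,452),(382,475))]);print("pan",p[:,:2].tolist(),p.mean(0))
for z in(.10,.11,.12):
    a,b=onz(w,*k(422,428),z),onz(w,*k(572,228),z);a2,b2=onz(w,*k(450,392),z),onz(w,*k(548,258),z);print(z,onz(w,*k(506,320),z),(a+b)/2,np.linalg.norm(b-a),np.degrees(np.arctan2(*(b-a)[[1,0]])),np.degrees(np.arctan2(*(b2-a2)[[1,0]])))
print("jar",onz(w,106,101,.06))
hsv=cv2.cvtColor(w["img"],cv2.COLOR_RGB2HSV);V=hsv[...,2];S=hsv[...,1];m=np.zeros(V.shape,np.uint8);m[70:130,75:130]=((S<50)&(V>110))[70:130,75:130]
c=max(cv2.findContours(m,0,1)[0],key=cv2.contourArea);print(cv2.boundingRect(c),cv2.minEnclosingCircle(c))
# trunk-edge direction: long axis of darker coral blob
```

```text
foot [ 0.6509 -0.2217  0.044 ]
pan [[0.6036346329240205, -0.18554388526594323], [0.699207138227606, -0.1743638976898124], [0.71052224875281, -0.2716516001981978], [0.6122240722590998, -0.2809045831281256]] [ 0.6564 -0.2281  0.034 ]
0.1 [ 0.6553 -0.2188  0.1   ] [ 0.652  -0.2221  0.1   ] 0.07562837094311549 53.169254952708854 53.872221483291895
0.11 [ 0.6546 -0.2185  0.11  ] [ 0.6514 -0.2216  0.11  ] 0.07297819184051883 53.169254952708854 53.872221483291824
0.12 [ 0.6539 -0.2182  0.12  ] [ 0.6508 -0.2212  0.12  ] 0.07032801273792204 53.16925495270889 53.872221483291845
jar [ 0.4573 -0.1829  0.06  ]
(75, 71, 55, 59) ((94.66666412353516, 100.0), 35.03976058959961)
```

>>> creep_tool(increments=[[0.027,0.008,0,0],[0.027,0.008,0,0],[0,0,0,0.09],[0,0,0,0.09],[0,0,0,0.09],[0,0,0,0.09],[0,0,0,0.09],[0,0,0,0.09],[0,0,0,0.09],[0,0,0.03,0.016],[0,0,0.03,0],[0,0,0,0],[0,0,0,0],[0,0,0,0]])

```text
time: 15.4
position: [0.6515, -0.2215, 0.1649]
tool_rot: [0.895, 0.447, 0.0, 0.001]
ft_force: [0.0, -0.5, 0.8]
grip_width: 0.0866
grip_force: 0.0
```

Run:
```python
from h import *
o=robot.get_obs();print(o["q"],R.from_quat(o["tool_rot"]).as_matrix(),o["position"])
w=robot.camera("wrist");s=robot.camera("side")
a=cv2.resize(w["img"][:,60:460,::-1],(417,400));b=cv2.resize(s["img"][90:210,170:285,::-1],(383,400),interpolation=2)
cv2.imwrite("pics/w3.png",np.hstack([a,b]))
```

```text
[-4.89701156e-01  6.74067865e-01  1.31472152e+00  7.93337756e-05
  1.15134090e+00  1.55262952e-01] [[ 6.01195336e-01  7.99101003e-01  1.32458540e-03]
 [ 7.99102045e-01 -6.01195086e-01 -6.23903730e-04]
 [ 2.97772135e-04  1.43356691e-03 -9.99998928e-01]] [ 0.65152488 -0.22145769  0.16485805]
```

View pics/w3.png

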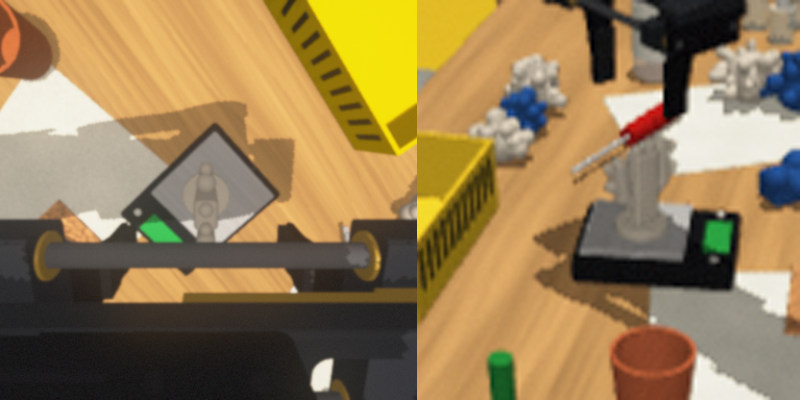

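In the wrist image the fan now runs vertically at about column 205, centred between the fingers and in line with the pads. Descending to pinch the trunk.

>>> creep_tool(increments=[[0,0,0.025,0],[0,0,0.03,0],[0,0,0.02,0],[0,0,0.013,0],[0,0,0.006,0],[0,0,0,0],[0,0,0,0]])

```text
time: 16.08
position: [0.652, -0.2225, 0.0708]
tool_rot: [0.895, 0.446, 0.001, 0.001]
ft_force: [-0.7, 0.5, -0.1]
grip_width: 0.0867
grip_force: 0.0
```

>>> creep_tool(increments=[[0,0,0,0],[0,0,0,0],[0,0,0,0],[0,0,0,0],[0,0,0,0],[0,0,0,0],[0,0,0,0],[0,0,0,0],[0,0,0,0],[0,0,0,0],[0,0,0,0],[0,0,0,0]], aperture=0.005, clamp_n=25)

```text
time: 17.08
position: [0.6509, -0.2219, 0.0694]
tool_rot: [0.895, 0.446, -0.0, -0.0]
ft_force: [-0.3, -0.2, -0.1]
grip_width: 0.02
grip_force: 25.0
```

>>> creep_tool(increments=[[0,0,-0.01,0],[0,0,-0.025,0],[0,0,-0.03,0],[0,0,-0.025,0],[0,0,-0.01,0]])

```text
time: 17.5
position: [0.6532, -0.223, 0.1745]
tool_rot: [0.895, 0.446, 0.002, 0.003]
ft_force: [-0.1, 0.5, -1.6]
grip_width: 0.0198
grip_force: 25.0
```

>>> creep_tool(increments=[[0.006,-0.0045,0,0],[0.012,-0.0089,0,0],[0.024,-0.0178,0,0],[0.024,-0.0178,0,0],[0.024,-0.0178,0,0],[0.024,-0.0178,0,0],[0.024,-0.0178,0,0],[0.024,-0.0178,0,0],[0.024,-0.0178,0,0],[0.024,-0.0178,0,0],[0.024,-0.0178,0,0],[0.024,-0.0178,0,0],[0.024,-0.0178,0,0],[0.024,-0.0178,0,0],[0.024,-0.0178,0,0],[0.012,-0.0089,0,0],[0.007,-0.0052,0,0],[0,0,0,0],[0,0,0,0],[0,0,0,0]])

```text
time: 19.17
position: [0.6542, 0.211, 0.169]
tool_rot: [0.895, 0.445, -0.001, 0.0]
ft_force: [-0.1, 0.6, -0.8]
grip_width: 0.0197
grip_force: 25.0
```

>>> creep_tool(increments=[[0.001,-0.001,0.02,0],[0,0,0.025,0],[0,0,0.018,0],[0,0,0.008,0],[0,0,0.004,0],[0,0,0.002,0],[0,0,0.001,0],[0,0,0,0],[0,0,0,0]])

```text
time: 19.92
position: [0.655, 0.214, 0.0928]
tool_rot: [0.895, 0.446, 0.001, 0.0]
ft_force: [1.3, -0.6, -1.9]
grip_width: 0.0198
grip_force: 25.0
```

```bash
python3 -c "
from h import *
c=robot.camera('side');cv2.imwrite('pics/s4.png',cv2.resize(c['img'][120:300,100:340,::-1],None,fx=3,fy=3,interpolation=2))"
```

```text
(no output)
```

View pics/s4.png

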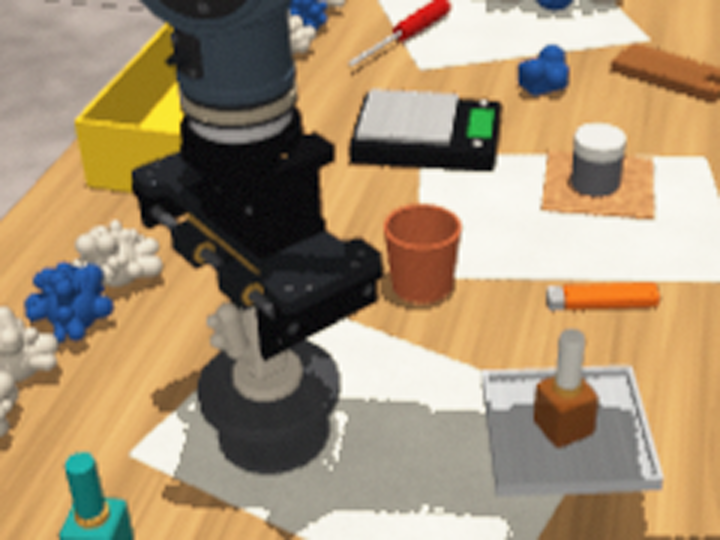

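The bottle stands upright in the tray (crop 567,410), and the coral is over the stand's middle (268,375). The scale pan is empty. I'll lower until contact.

>>> creep_tool(increments=[[0,0,0.001,0],[0,0,0,0],[0,0,0,0]])

```text
time: 20.22
position: [0.6542, 0.2141, 0.0908]
tool_rot: [0.895, 0.446, 0.0, 0.0]
ft_force: [-0.6, 0.6, -1.4]
grip_width: 0.0199
grip_force: 25.0
```

>>> creep_tool(increments=[[0,0,0.001,0],[0,0,0,0],[0,0,0,0]])

```text
time: 20.47
position: [0.6544, 0.2141, 0.0904]
tool_rot: [0.895, 0.446, 0.0, 0.0]
ft_force: [-1.5, -0.2, 3.9]
grip_width: 0.0195
grip_force: 25.0
```

>>> creep_tool(increments=[[0,0,0,0],[0,0,0,0],[0,0,0,0],[0,0,0,0],[0,0,0,0],[0,0,-0.015,0],[0,0,-0.03,0],[0,0,-0.03,0],[0,0,-0.03,0],[0,0,-0.025,0],[0,0,0,0]], aperture=0.087)

```text
time: 21.38
position: [0.6579, 0.2147, 0.2264]
tool_rot: [0.895, 0.446, 0.006, 0.002]
ft_force: [1.4, 0.1, 0.6]
grip_width: 0.0831
grip_force: 0.0
```

>>> creep_tool(increments=[[-0.031,0.0056,0,0],[-0.031,0.0056,0,0],[-0.031,0.0056,0,0],[-0.031,0.0056,0,0],[-0.031,0.0056,0,0],[-0.031,0.0056,0,0],[-0.031,0.0056,0,0],[-0.031,0.0056,0,0],[-0.031,0.0056,0,0],[-0.031,0.0056,0,0],[-0.031,0.0056,0,0],[-0.031,0.0056,0,0],[-0.031,0.0056,0,0],[-0.031,0.0056,0,0],[-0.004,0,0,0],[0,0,0.03,0],[0,0,0.03,0],[0,0,0.03,0],[0,0,0,0],[0,0,0,0]])

```text
time: 23.05
position: [0.4521, -0.1819, 0.1284]
tool_rot: [0.895, 0.446, -0.001, -0.002]
ft_force: [-0.0, 0.0, -0.8]
grip_width: 0.087
grip_force: 0.0
```

>>> creep_tool(increments=[[0,0,0.03,0],[0,0,0.03,0],[0,0,0.02,0],[0,0,0.012,0],[0,0,0.004,0],[0,0,0,0],[0,0,0,0]])

```text
time: 23.63
position: [0.4543, -0.1835, 0.0349]
tool_rot: [0.895, 0.446, 0.001, 0.001]
ft_force: [0.8, -0.3, -0.7]
grip_width: 0.0871
grip_force: 0.0
```

>>> creep_tool(increments=[[0,0,0,0],[0,0,0,0],[0,0,0,0],[0,0,0,0],[0,0,0,0],[0,0,0,0],[0,0,0,0],[0,0,0,0]], aperture=0.03, clamp_n=25)

```text
time: 24.3
position: [0.4528, -0.1828, 0.0336]
tool_rot: [0.895, 0.446, -0.0, -0.0]
ft_force: [-0.8, 0.6, 2.9]
grip_width: 0.0497
grip_force: 25.0
```

>>> creep_tool(increments=[[0,0,-0.015,0],[0,0,-0.025,0],[0,0,-0.025,0],[0,0,-0.015,0],[0,0,0,0],[0,0,0,0]])

```text
time: 24.8
position: [0.4533, -0.1831, 0.1138]
tool_rot: [0.895, 0.446, 0.0, 0.001]
ft_force: [0.0, -0.2, -0.5]
grip_width: 0.0498
grip_force: 25.0
```

>>> creep_tool(increments=[[0.0047,0.0097,0,0],[0.0113,0.024,0,0],[0.0113,0.024,0,0],[0.0113,0.024,0,0],[0.0113,0.024,0,0],[0.0113,0.024,0,0],[0.0113,0.024,0,0],[0.0113,0.024,0,0],[0.0047,0.0097,0,0],[0,0,0,0],[0,0,0,0],[0,0,0.02,0],[0,0,0.015,0],[0,0,0.008,0],[0,0,0.003,0],[0,0,0,0],[0,0,0,0],[0,0,0,0]])

```text
time: 26.3
position: [0.6565, -0.2255, 0.0685]
tool_rot: [0.895, 0.446, 0.0, 0.001]
ft_force: [-0.0, -0.5, -1.7]
grip_width: 0.0497
grip_force: 25.0
```

Run:
```python
from h import *
c=robot.camera('side');d=robot.camera("scene")
a=cv2.resize(c['img'][120:220,170:300,::-1],(400,308),interpolation=2);b=cv2.resize(d['img'][190:290,150:280,::-1],(400,308),interpolation=2)
cv2.imwrite('pics/s5.png',np.hstack([a,b]))
```

```text
(no output)
```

View pics/s5.png

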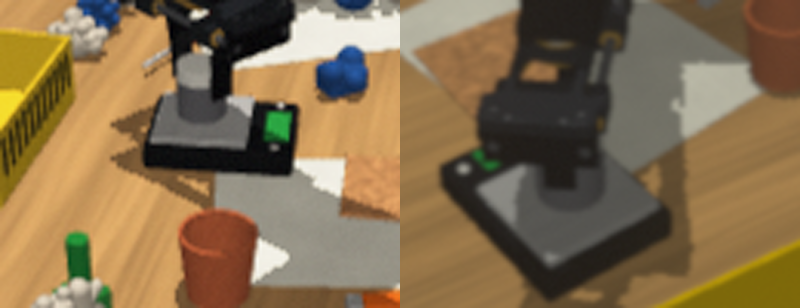

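Both views show the jar held upright just above the middle of the pan (left 203,95; right 570,185). Lowering to contact.

>>> creep_tool(increments=[[0,0,0.002,0],[0,0,0.001,0],[0,0,0,0],[0,0,0,0]])

```text
time: 26.73
position: [0.6559, -0.225, 0.0645]
tool_rot: [0.895, 0.446, -0.0, -0.0]
ft_force: [-0.4, -0.6, -0.6]
grip_width: 0.0499
grip_force: 25.0
```

>>> creep_tool(increments=[[0,0,0.001,0],[0,0,0,0],[0,0,0,0]])

```text
time: 26.98
position: [0.6561, -0.2252, 0.0637]
tool_rot: [0.895, 0.446, 0.0, 0.0]
ft_force: [1.0, 0.8, -0.4]
grip_width: 0.0495
grip_force: 25.0
```

>>> creep_tool(increments=[[0,0,0.001,0],[0,0,0,0],[0,0,0,0]])

```text
time: 27.23
position: [0.6562, -0.2252, 0.0637]
tool_rot: [0.895, 0.446, 0.0, 0.0]
ft_force: [-2.4, 0.6, 6.5]
grip_width: 0.0498
grip_force: 25.0
```

>>> creep_tool(increments=[[0,0,0,0],[0,0,0,0],[0,0,0,0],[0,0,0,0],[0,0,0,0],[0,0,-0.015,0],[0,0,-0.03,0],[0,0,-0.03,0],[0,0,-0.03,0],[0,0,-0.03,0],[0,0,-0.025,0],[-0.03,0,0,0],[-0.03,0,0,0],[0,0,0,0],[0,0,0,0]], aperture=0.087)

```text
time: 28.48
position: [0.619, -0.2742, 0.2225]
tool_rot: [0.896, 0.445, 0.0, -0.0]
ft_force: [-0.0, -0.2, -0.1]
grip_width: 0.0872
grip_force: 0.0
```

Run:
```python
from h import *
c=robot.camera('side');d=robot.camera("wrist");np.savez("w6.npz",**d);np.savez("s6.npz",**c)
a=cv2.resize(c['img'][120:300,140:340,::-1],(400,360),interpolation=2);b=cv2.resize(d['img'][30:210,170:370,::-1],(400,360),interpolation=2)
cv2.imwrite('pics/s6.png',np.hstack([a,b]))
```

```text
(no output)
```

View pics/s6.png

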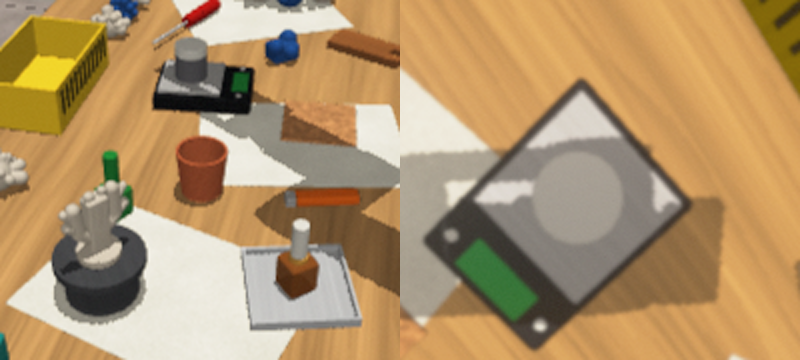

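All three stand upright: coral on the disc (100,250), bottle in the tray (297,275), jar on the pan (578,198). I'll do one numeric check of the offsets.

Run:
```python
from h import *
np.set_printoptions(precision=4,suppress=True)
w=dict(np.load("w6.npz"));s=dict(np.load("s6.npz"));k=lambda x,y:(170+(x-400)/2-.25,30+y/2-.25);g=lambda x,y:(140+x/2-.25,120+y/2-.25)
p=np.mean([onz(w,*k(*q),.034) for q in((583,95),(683,205),(577,303),(472,203))],0);print("jar",onz(w,*k(578,198),.090),"pan",p)
t=np.mean([onz(s,*g(*q),.012) for q in((242,248),(343,245),(361,327),(250,328))],0);print("cap",onz(s,*g(300,224),.096),"tray",t)
print("foot",onz(s,*g(100,249),.065),"disc",onz(s,*g(100,251),.055))
```

```text
jar [ 0.6578 -0.2252  0.09  ] pan [ 0.6555 -0.2293  0.034 ]
cap [0.4417 0.1664 0.096 ] tray [0.4363 0.1714 0.012 ]
foot [0.6496 0.2182 0.065 ] disc [0.6529 0.211  0.055 ]
```

All offsets are at most about 8 mm, within the 15 mm limit. Handing in.

```bash
python3 -c "
from rig import robot
print(robot.hand_in())"
```

```text
the job is handed in; nothing more can be done
None
```

I handed the job in at about 28.5 s with the jar on the scale's pan, the bottle in the tray and the coral on the stand, all upright and within about 8 mm of centre by my camera measurements; the hand-in returned no verdict.

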